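# Shut and lock the cover of a control box with its quarter-turn cam latch

### The arm

A 6-joint arm with a two-finger parallel gripper is mounted at the origin on a cart in front of the work surface, level with it; the furniture and walls round the work are solid. World frame = base frame: x ahead of the robot, y to its left, z up, the work surface at z = 0. Lengths are in mm, angles in rad, forces in N, time in s.
With the tool pointing down it reaches from about 300 to 825 mm from the base axis. Payload 5.4 kg.
Tool frame: the origin (TCP) lies midway between the tips of the shut fingers; the grasp point (between the pads) lies 19 mm behind it (ctrl.hold_point_z is the distance from the TCP to the grasp point, in mm); z points along the fingers, y is the direction in which the jaws open and shut (so a half turn about z gives the same grasp; the last joint's range is limited). The gripper opens to 92 mm and grips with 3 to 60 N. Pads are 20 mm wide; open, the fingers measure 128 mm over their backs; the gripper's body (75 mm by 189 mm) begins 69 mm behind the grasp point.
Start: joints at [1.016, 0.158, 1.597, -0, 1.386, -0.21], TCP at [194.364, 541.137, 214.601] pointing down, gripper open.
Joint ranges: [-2.91, 2.91], [-0.94, 2.29], [0.18, 2.7], [-1.29, 4.43], [0.17, 2.64], [-3, 3]. Speed limits (rad/s): [2.57, 2.57, 3.14, 3.14, 3.14, 3.14].

### API

Orientations are given as a unit quaternion [w, x, y, z].
In Python, from rig import ctrl gives the robot as it stands.
- The arm moves only by the tool servo_tool, never from a script. Its argument "series" is a list of rows, each an object of numbers: "x", "y", "z": the shift along the tool's x, y, z in m; "ax", "ay", "az": the turn, a rotation vector about the tool's x, y, z in rad. A call has 1 to 20 rows; each row shifts and turns the commanded pose from where the row before left it, along the tool's axes as they then stand; what a row does not reach is not made up. A row lasts 1/12 s, in which the tool goes at most 41.7 mm and 7.16 degrees, less where a joint would pass 70% of its speed; a pose out of reach is approached as far as the arm can. A call is refused whole if a number of a shift passes 0.0417 or a number of a turn 0.125, either way. A call with a gripper value outside its range is refused whole. "jaw" is the finger opening in m, from 0 to 0.0919, set as the call begins (left out, the last holds). The fingers move at their own pace and stop on an object; the grip force is fixed at half the most. Time passes only in rows, so rows that do not move let the fingers close. It gives the time, the measured TCP pose, the force and the opening at its end, in the units of the state.
- ctrl.read_state(): the state, without advancing time (a new reading comes with each control period).
- ctrl.read_camera(name): name is "scene" or "side" or "wrist"; returns a dict with "img" (400x640x3 uint8, red, green, blue), "range_z" (400x640 float32, mm along the optical axis (not along the pixel's ray), 0 where there is no reading), "fx", "fy", "cx", "cy" (pixels), "rvec" (rotation vector, rad) and "tvec" (3), from world to camera coordinates, as OpenCV has them; the wrist camera has in their place "T_tool_cam" (4x4, takes a point from camera to tool coordinates, whose origin is the TCP and whose axes are the flange's). Camera axes: x right, y down, z forward; pixel columns grow to the right and rows downward; lengths in mm; the calibration is good to about 2 mm. A picture is of the moment at which its call begins: read the wrist's pose just before it.
- ctrl.finish_job(): hands the job in, once; it reports no verdict.
The state is a dict: "time_s": time; "joint_positions": joint angles; "joint_velocities": joint speeds; "joint_torque": joint torques, N m; "position": TCP position; "orientation": TCP orientation; "contact_force": force on the tool from outside, world axes, zero at the start; "moment": the same for the moment, N m; "gripper_width": finger opening in mm.
Only numpy, scipy, OpenCV 4.12 (cv2) and the standard library are available. Lean on these libraries where they do the work, as an engineer would, in place of code of your own. Each camera call takes 0.05 s, during which the arm holds its last target. There are 200 camera calls.

### The job

The grey control box on the bench has its hinged cover standing ajar. Push the cover fully shut with your fingertips, then set a fingertip in the slot of the big orange latch on the cover and turn it clockwise (seen from above) a quarter turn to its stop, so that the cover is locked. Nothing needs gripping: only push and turn, do not lift the cover further open, and leave the tape roll, jar and carton as they are.

Things in the scene. Friction and masses are not known exactly. Their poses are not given: they have to be found in the camera images.
- enclosure: grey metal control box, 240 (x) x 240 (y) x 60 (z) mm, fixed to the bench; feet reach 15 mm beyond its y sides, cable glands 16 mm beyond its +x side. Origin: centre of its underside, on the bench; z up, +x points from the cover's free edge to its hinge (roughly away from the robot). Place and yaw (up to 0.4 rad) vary.
- cover (a joint): opening angle (rad) of the aluminium cover (206 x 220 x 6 mm); hinge line along the box's y, at x = 105, z = 60 mm in the box's frame. 0 = shut on a solid stop, top face 62 mm above the bench; larger = free (-x) edge higher; starts at 0.2 to 0.4. Stiff hinge, no spring: it stays where left; 2 to 5 N down at the free edge shuts it. It cannot be shut with the latch turned to locked.
- press_strip (a point): middle of the black rubber strip (24 x 70 mm, long side along y) on top of the cover along its free edge, on the surface, 191 mm from the hinge line; moves with the cover. A good place to push. With the cover shut it lies at (-86, 0, 63) mm in the box's frame.
- latch (a joint): turn of the latch (rad), clockwise seen from above. 0 = unlocked (slot along the box's y, parallel to the hinge), 1.571 = locked, at a solid stop (slot along the box's x). Starts at 0 to 0.3. Friction only (about 0.12 N m, no spring): it stays where left. It carries a tongue that swings beneath a keeper in the shut box.
- latch_centre (a point): on the latch's axis, level with the top of the cheeks; cover shut: (-10, 0, 77) mm in the box's frame. The latch is a disc 103 mm across: two orange D-shaped cheeks and between them a straight slot 38 mm wide, 12 mm deep, right across it, floor at z = 65 mm when shut. A fixed black collar (119 mm outside, 109 inside, 2 mm higher than the cheeks) closes the slot's ends.
- slot_right (a point): point on the slot's floor and middle line, 30 mm from the axis, at the end with a small white line: at latch angle q, cover shut, it lies at (-10 - 30 sin q, -30 cos q, 65) mm in the box's frame. Pushing the slot's wall sideways along that arc (from the box's -y side towards the cover's free edge) turns the latch to locked, against about 4 N. Shut fingers up to 36 mm thick fit in.
- polyimide_tape_centre (a point): amber tape roll lying flat, 60 mm across, 12 mm high; this is its centre, half-way up. Loose bystander within 0.23 m of the box's centre; leave alone.
- flux_jar_centre (a point): brown jar with a white cap, 44 mm across, 47 mm high, upright; this is its centre, half-way up. Loose bystander within 0.23 m of the box's centre; leave alone.
- carton_a_centre (a point): small white carton, 50 x 62 x 55 mm; this is its centre, half-way up. Loose bystander within 0.23 m of the box's centre; leave alone.

How it is judged:
By the outcome, as a careful person would: the job done as asked, in the order asked, and still so for the second after the job is handed in, with the robot touching nothing.
It also fails if it takes over 48 s, if anything falls off the work surface, if the arm or the gripper's body presses on something with over 40 N, if the wrist force passes 120 N, or if a joint passes its speed limit or range.

## Working session

There is one attempt and no reset: what is moved stays moved. The work goes in short steps, Python scripts to look and compute and a tool call to move; the robot and the scene stay as the last step left them, time stands still between calls to the robot, and variables do not carry over. Pictures are saved under pics/ and viewed, about 8 in all and at most 12, crops included, and the job is handed in when it is done.

Besides the shell and the picture viewer there is one more tool, called after "Emit:" as name(argument=value, ...), one argument or row to a line, values as JSON. servo_tool: Moves the arm, as the interface text tells. Its arguments: {"type":"object","properties":{"series":{"type":"array","items":{"type":"object","properties":{"x":{"type":"number"},"y":{"type":"number"},"z":{"type":"number"},"ax":{"type":"number"},"ay":{"type":"number"},"az":{"type":"number"}}}},"jaw":{"type":"number"}},"required":["series"]}

```bash
mkdir -p pics
cat > h.py <<'E'
import numpy as np,cv2
from scipy.spatial.transform import Rotation as R
from rig import ctrl
def world(c,u,v,z=None):
    z=c["range_z"][int(v),int(u)] if z is None else z
    p=np.array([(u-c["cx"])/c["fx"]*z,(v-c["cy"])/c["fy"]*z,z])
    M=cv2.Rodrigues(np.array(c["rvec"],float))[0]
    return M.T@(p-np.array(c["tvec"],float).ravel())
E
python3 - <<'E'
from h import *
import pickle
s=ctrl.read_state();print(s)
for n in("scene","side"):
    c=ctrl.read_camera(n);pickle.dump(c,open(n+".pkl","wb"));cv2.imwrite(f"pics/{n}0.png",c["img"][...,::-1])
    print(n,c["fx"],c["rvec"],c["tvec"])
E
```

```text
{'time_s': 0.0, 'joint_positions': array([ 1.01588745e+00,  1.59005153e-01,  1.59824000e+00, -2.25794488e-05,
        1.38621648e+00, -2.10097692e-01]), 'joint_velocities': array([-6.10450028e-04,  2.43957402e-03, -4.02224497e-04,  2.30741804e-04,
       -6.94839540e-04,  7.96326585e-05]), 'joint_torque': array([ 1.89113394e-03, -3.85549808e+01, -3.22114563e+01,  7.04437564e-02,
        3.75360344e-02, -1.59503129e-04]), 'position': array([194.04350302, 540.5926907 , 213.63970837]), 'orientation': array([-3.38498601e-04,  1.71550644e-01,  9.85174859e-01, -8.71098773e-04]), 'contact_force': array([ 0.43065063, -0.25564738,  0.01476336]), 'moment': array([-0.01526174, -0.00601922, -0.00587443]), 'gripper_width': 91.70627601782017}
scene 509.1221335509832 [ 2.00876328 -0.51245469  0.30115807] [-407.39939594  272.62869434  979.90744002]
side 391.910222190147 [ 0.03665489 -2.84176013  1.32311325] [ 553.66167572  -73.76218897 1082.70853871]
```

View pics/scene0.png

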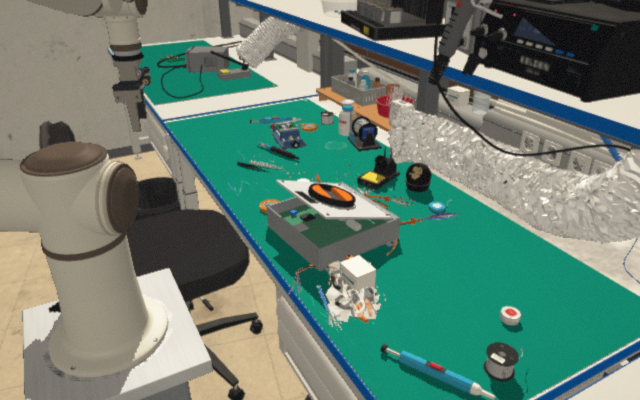

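View pics/side0.png

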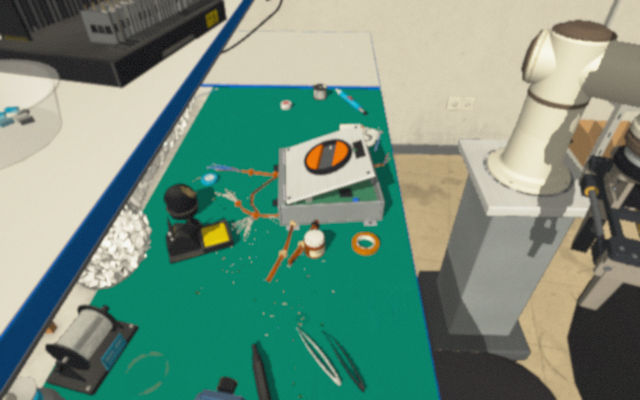

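The scene view shows the box around (330,220) with its cover ajar and the white carton at (358,272). The side view shows the cover around (330,160), the press strip at (360,150), the jar at (315,240) and the tape at (365,243). Next I'll enlarge both.

Run:
```python
import pickle,cv2,numpy as np
a=pickle.load(open("scene.pkl","rb"))["img"][165:315,250:450,::-1]
b=pickle.load(open("side.pkl","rb"))["img"][115:265,255:455,::-1]
f=lambda i:cv2.resize(i,None,fx=3.9,fy=3.9,interpolation=2)[:, :780]
cv2.imwrite("pics/c.png",cv2.resize(np.vstack([f(a),f(b)]),None,fx=.51,fy=.51) if 0 else cv2.resize(np.hstack([a,b]),None,fx=2,fy=2))
cv2.imwrite("pics/cs.png",cv2.resize(b,None,fx=4,fy=4,interpolation=2))
```

```text
(no output)
```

View pics/cs.png

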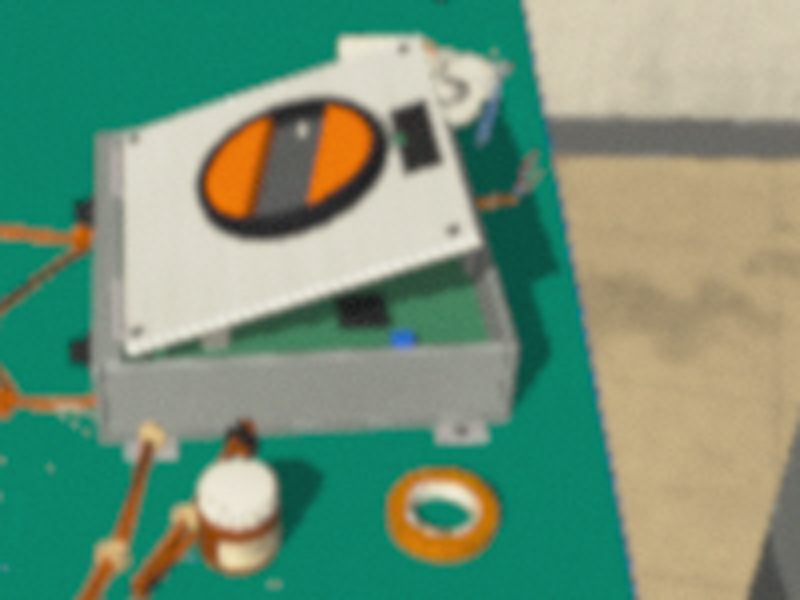

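The crop shows the strip at crop (416,137), the latch centre at (292,167), and the white mark at (302,130) on the -y end. The cover's near corners are (128,352) and (478,246), and the jar and tape are on the +y side.

Run:
```python
from h import *
import pickle
c=pickle.load(open("side.pkl","rb"))
from scipy.ndimage import median_filter
c["range_z"]=median_filter(c["range_z"],3)
g=lambda a,b:world(c,255+a/4,115+b/4)
for n,p in dict(strip=(416,137),latchfloor=(290,170),mark=(302,130),slotend_far=(280,205),cov_hn=(135,345),cov_hf=(130,143),cov_fn=(468,240),cov_ff=(418,52),rim_nl=(110,365),rim_nr=(510,352),rimrn=(512,335),rimmid=(300,358),jar=(238,475),tape=(400,515),tape2=(490,515),foot1=(462,432),foot2=(150,447),gl=(85,212),gl2=(80,350)).items():print(n,g(*p).round(1))
# cover plane fit
P=np.array([g(a,b) for a,b in [(150,200),(150,300),(200,280),(330,80),(440,220),(390,200),(300,260),(180,130),(390,70)]])
m=P.mean(0);n=np.linalg.svd(P-m)[2][2];n*=np.sign(n[2]);print(n,np.arccos(n[2]),np.arctan2(-n[1],-n[0]),(P-m)@n)
s=pickle.load(open("scene.pkl","rb"))
for u,v in((330,195),(355,262),(371,285),(268,208),(360,250),(272,215)):print(u,v,world(s,u,v).round(1))
```

```text
strip [472.7 106.9 126.8]
latchfloor [547.1 105.7 100.9]
mark [540.5  67.1 104.6]
slotend_far [552.2 140.8 100.1]
cov_hn [631.2 227.   64.1]
cov_hf [653.8  25.8  65.4]
cov_fn [448.9 208.8 128. ]
cov_ff [467.8  13.2 129.6]
rim_nl [644.1 239.5  59.9]
rim_nr [420.  217.4  55.8]
rimrn [406.9 140.    2.7]
rimmid [538.7 229.3  58.8]
jar [570.  309.4  46.3]
tape [482.7 302.4  10.7]
tape2 [433.8 301.2  10.9]
foot1 [444.  230.3   4.8]
foot2 [623.1 254.1  11.2]
gl [681.3  62.7  35.7]
gl2 [667.8 198.9  35.1]
[0.3265332  0.030601   0.94469024] 0.3341475100857993 -3.0481507507680874 [ 0.69925051 -1.0145389  -0.22014053 -0.30503466 -0.22453722  0.4551744
  0.76028202  0.20226939 -0.35272502]
330 195 [548.2 120.9 100.7]
355 262 [490.9 -92.   53.7]
371 285 [ 504.3 -136.4   17.6]
268 208 [415.7 204.5  58.6]
360 250 [  10.  -844.   698.7]
272 215 [417.6 184.8  47.8]
```

View pics/c.png

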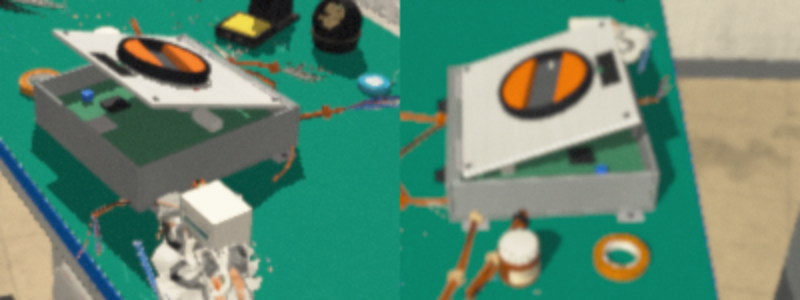

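The box centre is about (547,114) with yaw about 0.1. The cover stands at about 0.33 rad and the latch at about 0.26 rad. I'll go above the strip with the fingers shut and tool y along the box's y.

Emit:
servo_tool(
  jaw=0,
  series=[
    {"x": -0.0132, "y": -0.0095},
    {"x": -0.0282, "y": -0.0205},
    {"x": -0.0282, "y": -0.0205},
    {"x": -0.0282, "y": -0.0205},
    {"x": -0.0282, "y": -0.0205},
    {"x": -0.0282, "y": -0.0205},
    {"x": -0.0282, "y": -0.0205},
    {"x": -0.0282, "y": -0.0205},
    {"x": -0.0282, "y": -0.0205},
    {"x": -0.0282, "y": -0.0205},
    {"x": -0.0282, "y": -0.0205},
    {"x": -0.0282, "y": -0.0205},
    {"x": -0.0282, "y": -0.0205},
    {"x": -0.0282, "y": -0.0205},
    {"x": -0.0282, "y": -0.0205},
    {"x": -0.015, "y": -0.011, "az": -0.09},
    {"az": -0.09},
    {"az": -0.09},
    {"az": -0.09},
    {"az": -0.085},
  ],
)

```text
schema error: expected keys x, y, z, ax, ay, az
```

```bash
cat >> h.py <<'E'
def wpose():
    s=ctrl.read_state();q=s["orientation"];M=np.eye(4);M[:3,:3]=R.from_quat([q[1],q[2],q[3],q[0]]).as_matrix();M[:3,3]=s["position"]
    return M,s
def look(name):
    M,s=wpose();c=ctrl.read_camera("wrist");T=M@np.array(c["T_tool_cam"],float)
    c["rvec"]=cv2.Rodrigues(T[:3,:3].T.copy())[0];c["tvec"]=-T[:3,:3].T@T[:3,3]
    import pickle;pickle.dump(c,open(name+".pkl","wb"));cv2.imwrite(f"pics/{name}.png",c["img"][...,::-1])
    y=M[:3,1];print(s["time_s"],s["position"].round(1),"tool y deg",np.degrees(np.arctan2(y[1],y[0])).round(1),"z",M[:3,2].round(3),"F",s["contact_force"].round(1),s["gripper_width"],s["joint_positions"].round(2))
    return c
E
python3 -c "
from h import *
look('w1')"
```

```text
0.1 [194.1 540.7 213.7] tool y deg 70.2 z [-0.001 -0.001 -1.   ] F [-0.   0.4 -0.8] 91.98742295795806 [ 1.02  0.16  1.6   0.    1.39 -0.21]
```

View pics/w1.png

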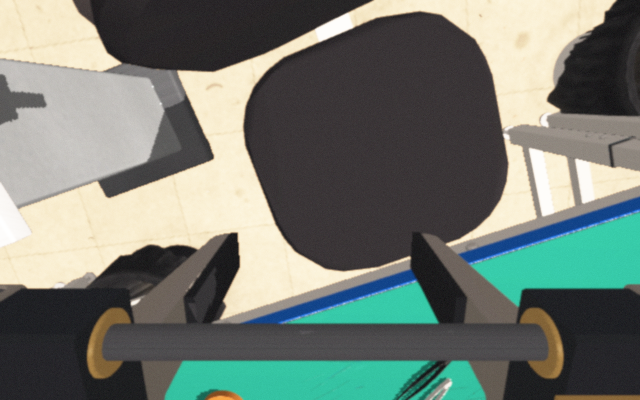

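The move was refused because every key is required. The wrist view shows only the start area, with the stool and the bench edge at the bottom. I'll resend with all keys.

Emit:
servo_tool(
  jaw=0,
  series=[
    {"x": -0.0132, "y": -0.0095, "z": 0, "ax": 0, "ay": 0, "az": 0},
    {"x": -0.0282, "y": -0.0205, "z": 0, "ax": 0, "ay": 0, "az": 0},
    {"x": -0.0282, "y": -0.0205, "z": 0, "ax": 0, "ay": 0, "az": 0},
    {"x": -0.0282, "y": -0.0205, "z": 0, "ax": 0, "ay": 0, "az": 0},
    {"x": -0.0282, "y": -0.0205, "z": 0, "ax": 0, "ay": 0, "az": 0},
    {"x": -0.0282, "y": -0.0205, "z": 0, "ax": 0, "ay": 0, "az": 0},
    {"x": -0.0282, "y": -0.0205, "z": 0, "ax": 0, "ay": 0, "az": 0},
    {"x": -0.0282, "y": -0.0205, "z": 0, "ax": 0, "ay": 0, "az": 0},
    {"x": -0.0282, "y": -0.0205, "z": 0, "ax": 0, "ay": 0, "az": 0},
    {"x": -0.0282, "y": -0.0205, "z": 0, "ax": 0, "ay": 0, "az": 0},
    {"x": -0.0282, "y": -0.0205, "z": 0, "ax": 0, "ay": 0, "az": 0},
    {"x": -0.0282, "y": -0.0205, "z": 0, "ax": 0, "ay": 0, "az": 0},
    {"x": -0.0282, "y": -0.0205, "z": 0, "ax": 0, "ay": 0, "az": 0},
    {"x": -0.0282, "y": -0.0205, "z": 0, "ax": 0, "ay": 0, "az": 0},
    {"x": -0.0282, "y": -0.0205, "z": 0, "ax": 0, "ay": 0, "az": 0},
    {"x": -0.015, "y": -0.011, "z": 0, "ax": 0, "ay": 0, "az": -0.09},
    {"x": 0, "y": 0, "z": 0, "ax": 0, "ay": 0, "az": -0.09},
    {"x": 0, "y": 0, "z": 0, "ax": 0, "ay": 0, "az": -0.09},
    {"x": 0, "y": 0, "z": 0, "ax": 0, "ay": 0, "az": -0.09},
    {"x": 0, "y": 0, "z": 0, "ax": 0, "ay": 0, "az": -0.085},
  ],
)

```text
time_s: 1.82
position: [488.4, 108.5, 214.2]
orientation: [-0.0, -0.052, 0.999, 0.0]
contact_force: [-0.1, 0.5, 0.1]
gripper_width: 0.4
```

```bash
python3 -c "
from h import *
look('w2')"
```

```text
1.8167 [488.4 108.5 214.2] tool y deg 96.0 z [-0.001  0.    -1.   ] F [-0.1  0.5  0.1] 0.3764861377725997 [-0.02 -0.04  1.8   0.    1.38 -1.7 ]
```

View pics/w2.png

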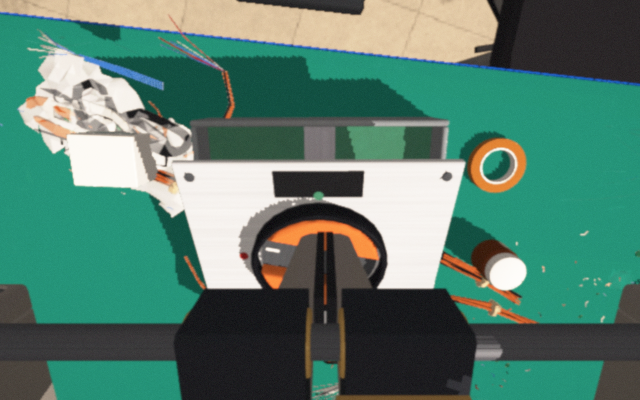

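The wrist view shows the strip from (272,170) to (364,197), the cover's free edge along v=160 from u=172 to 466, and the box front edge along v=120 from u=190 to 450. The white mark is at (270,250).

Run:
```python
from h import *
import pickle
c=pickle.load(open("w2.pkl","rb"))
for n,p in dict(strip=(318,184),sl=(275,184),sr=(361,184),cl=(180,168),cr=(458,168),bl=(195,121),br=(446,121),mark=(270,250),slotR=(368,262),cart=(100,160)).items():print(n,world(c,*p).round(1))
```

```text
strip [474.6 101.4 125. ]
sl [477.9  68.6 125.4]
sr [471.5 134.6 123.4]
cl [472.2  -2.8 128.1]
cr [450.8 205.  127.5]
bl [443.  -16.8  58.1]
br [419.1 213.2  58.5]
mark [542.6  65.6 105.4]
slotR [548.4 153.7  98.8]
cart [ 489.6 -109.1   54.1]
```

Emit:
servo_tool(
  jaw=0,
  series=[
    {"x": 0.012, "y": -0.002, "z": 0.01, "ax": 0, "ay": 0, "az": 0},
    {"x": 0.012, "y": -0.002, "z": 0.03, "ax": 0, "ay": 0, "az": 0},
    {"x": 0, "y": 0, "z": 0.03, "ax": 0, "ay": 0, "az": 0},
    {"x": 0, "y": 0, "z": 0.01, "ax": 0, "ay": 0, "az": 0},
    {"x": 0, "y": 0, "z": 0.006, "ax": 0, "ay": 0, "az": 0},
    {"x": 0, "y": 0, "z": 0.006, "ax": 0, "ay": 0, "az": 0},
    {"x": 0, "y": 0, "z": 0.006, "ax": 0, "ay": 0, "az": 0},
    {"x": 0, "y": 0, "z": 0.006, "ax": 0, "ay": 0, "az": 0},
    {"x": 0, "y": 0, "z": 0.006, "ax": 0, "ay": 0, "az": 0},
    {"x": 0, "y": 0, "z": 0.006, "ax": 0, "ay": 0, "az": 0},
    {"x": 0, "y": 0, "z": 0.006, "ax": 0, "ay": 0, "az": 0},
    {"x": 0, "y": 0, "z": 0.006, "ax": 0, "ay": 0, "az": 0},
    {"x": 0, "y": 0, "z": 0.006, "ax": 0, "ay": 0, "az": 0},
    {"x": 0, "y": 0, "z": 0.006, "ax": 0, "ay": 0, "az": 0},
  ],
)

```text
time_s: 3.03
position: [464.9, 102.4, 73.9]
orientation: [-0.0, -0.05, 0.999, 0.0]
contact_force: [-1.5, 0.3, 2.6]
gripper_width: 0.5
```

Emit:
servo_tool(
  jaw=0,
  series=[
    {"x": 0, "y": 0, "z": 0.003, "ax": 0, "ay": 0, "az": 0},
    {"x": 0, "y": 0, "z": 0.003, "ax": 0, "ay": 0, "az": 0},
    {"x": 0, "y": 0, "z": 0.002, "ax": 0, "ay": 0, "az": 0},
    {"x": 0, "y": 0, "z": 0.002, "ax": 0, "ay": 0, "az": 0},
    {"x": 0, "y": 0, "z": 0.001, "ax": 0, "ay": 0, "az": 0},
    {"x": 0, "y": 0, "z": 0, "ax": 0, "ay": 0, "az": 0},
  ],
)

```text
time_s: 3.53
position: [465.1, 102.4, 63.4]
orientation: [0.0, -0.05, 0.999, 0.0]
contact_force: [0.8, -0.5, -0.4]
gripper_width: 0.3
```

Emit:
servo_tool(
  jaw=0,
  series=[
    {"x": 0, "y": 0, "z": 0.001, "ax": 0, "ay": 0, "az": 0},
    {"x": 0, "y": 0, "z": 0.001, "ax": 0, "ay": 0, "az": 0},
    {"x": 0, "y": 0, "z": 0, "ax": 0, "ay": 0, "az": 0},
  ],
)

```text
time_s: 3.78
position: [465.4, 102.4, 62.3]
orientation: [0.0, -0.05, 0.999, -0.0]
contact_force: [-1.9, 0.5, 5.4]
gripper_width: 0.5
```

Emit:
servo_tool(
  jaw=0,
  series=[
    {"x": 0, "y": 0, "z": 0.001, "ax": 0, "ay": 0, "az": 0},
    {"x": 0, "y": 0, "z": 0.001, "ax": 0, "ay": 0, "az": 0},
    {"x": 0, "y": 0, "z": 0, "ax": 0, "ay": 0, "az": 0},
    {"x": 0, "y": 0, "z": 0, "ax": 0, "ay": 0, "az": 0},
  ],
)

```text
time_s: 4.12
position: [465.5, 102.4, 62.1]
orientation: [-0.0, -0.05, 0.999, -0.0]
contact_force: [-10.1, -0.5, 22.0]
gripper_width: 0.7
```

The cover is against a solid stop at z=62 with 22 N. I'll lift and back off toward the hinge to view the latch.

Emit:
servo_tool(
  jaw=0,
  series=[
    {"x": 0, "y": 0, "z": -0.008, "ax": 0, "ay": 0, "az": 0},
    {"x": 0, "y": 0, "z": -0.03, "ax": 0, "ay": 0, "az": 0},
    {"x": -0.026, "y": 0, "z": -0.04, "ax": 0, "ay": 0, "az": 0},
    {"x": -0.026, "y": 0, "z": -0.03, "ax": 0, "ay": 0, "az": 0},
    {"x": -0.026, "y": 0, "z": -0.03, "ax": 0, "ay": 0, "az": 0},
    {"x": -0.026, "y": 0, "z": 0, "ax": 0, "ay": 0, "az": 0},
    {"x": 0, "y": 0, "z": 0, "ax": 0, "ay": 0, "az": 0},
  ],
)

```text
time_s: 4.7
position: [570.2, 112.3, 195.0]
orientation: [0.004, -0.05, 0.999, -0.0]
contact_force: [-1.0, 0.7, -0.6]
gripper_width: 0.8
```

```bash
python3 -c "
from h import *
look('w3')"
```

```text
4.7 [570.2 112.3 195. ] tool y deg 95.7 z [ 0.007  0.    -1.   ] F [-1.   0.7 -0.6] 0.7629813888695859 [-0.01  0.18  1.61  0.    1.34 -1.68]
```

View pics/w3.png

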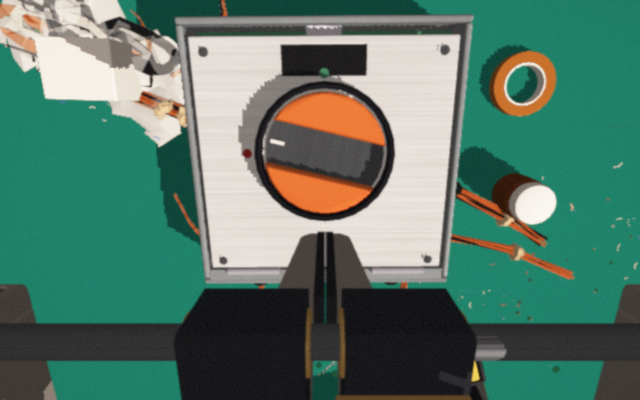

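The cover is shut and flat in its frame. The collar spans u 256–394 and v 82–220, so its centre is about (325,151). The slot tilts left end up by about 0.24 rad, and the mark is at (277,142).

Run:
```python
from h import *
import pickle
c=pickle.load(open("w3.pkl","rb"))
for n,p in dict(strip=(324,60),mark=(272,142),slotmid=(324,152),slotend=(378,165),ctop=(325,86),cbot=(325,216),cl=(260,150),cr=(390,152),covA=(195,40),covB=(458,40),covC=(440,262),covD=(212,262),e1=(282,125),e2=(382,148),e3=(270,160),e4=(362,185)).items():print(n,world(c,*p).round(1))
# orange/slot mask -> cheeks centroid
im=c["img"].astype(int);m=(im[...,0]>170)&(im[...,1]<140)&(im[...,2]<90);m[:, :250]=0;m[:,400:]=0;m[:80]=0;m[225:]=0
v,u=np.nonzero(m);print(u.mean(),v.mean(),world(c,u.mean(),v.mean(),np.median(c["range_z"][v,u])).round(1))
P=np.array([world(c,a,b) for a,b in zip(u,v)])[:,:2];w,V=np.linalg.eigh(np.cov(P.T));d=V[:,0];d*=np.sign(d[1]);print("slot deg",np.degrees(np.arctan2(d[1],d[0])))
```

```text
strip [463.8 100.6  61.5]
mark [534.2  62.4  63.9]
slotmid [538.3 108.   64.3]
slotend [545.  156.3  64.4]
ctop [484.3 103.5  78.7]
cbot [592.6 114.2  76.4]
cl [541.2  53.4  69.7]
cr [530.8 162.3  78.1]
covA [459.1  -4.2  61.3]
covB [438.1 206.6  61. ]
covC [637.1 233.   53.6]
covD [655.5  10.9  61.1]
e1 [519.   70.1  64. ]
e2 [529.9 157.7  64. ]
e3 [549.9  61.7  64.9]
e4 [563.1 143.9  69.8]
325.7397073834638 149.79193603266418 [534.  109.   79.7]
slot deg 81.91205148036596
```

Emit:
servo_tool(
  jaw=0,
  series=[
    {"x": 0.013, "y": -0.0098, "z": 0.01, "ax": 0, "ay": 0, "az": 0},
    {"x": 0.013, "y": -0.0098, "z": 0.02, "ax": 0, "ay": 0, "az": 0},
    {"x": 0.0133, "y": -0.0098, "z": 0.02, "ax": 0, "ay": 0, "az": 0},
    {"x": 0, "y": 0, "z": 0.015, "ax": 0, "ay": 0, "az": 0.08},
    {"x": 0, "y": 0, "z": 0.015, "ax": 0, "ay": 0, "az": 0.08},
    {"x": 0, "y": 0, "z": 0.015, "ax": 0, "ay": 0, "az": 0.08},
    {"x": 0, "y": 0, "z": 0, "ax": 0, "ay": 0, "az": 0},
    {"x": 0, "y": 0, "z": 0, "ax": 0, "ay": 0, "az": 0},
  ],
)

```text
time_s: 5.42
position: [527.2, 79.4, 96.4]
orientation: [-0.002, 0.069, 0.998, -0.0]
contact_force: [-0.2, -0.3, -0.0]
gripper_width: 0.5
```

```bash
python3 -c "
from h import *
look('w4')"
```

```text
5.4167 [527.2  79.4  96.4] tool y deg 82.1 z [-0.003  0.    -1.   ] F [-0.2 -0.3 -0. ] 0.48727745772471875 [-0.08  0.18  1.82 -0.    1.15 -1.51]
```

View pics/w4.png

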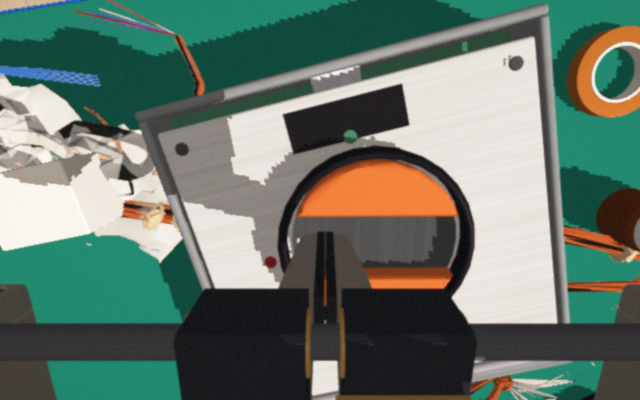

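Slot walls run horizontally in the view (v≈215 and 268), so the yaw is aligned. The TCP is 7 mm too near the robot, so I'll correct that and insert.

Emit:
servo_tool(
  jaw=0,
  series=[
    {"x": -0.0035, "y": 0, "z": 0, "ax": 0, "ay": 0, "az": 0},
    {"x": -0.0033, "y": 0.0006, "z": 0, "ax": 0, "ay": 0, "az": 0},
    {"x": 0, "y": 0, "z": 0.007, "ax": 0, "ay": 0, "az": 0},
    {"x": 0, "y": 0, "z": 0.007, "ax": 0, "ay": 0, "az": 0},
    {"x": 0, "y": 0, "z": 0.006, "ax": 0, "ay": 0, "az": 0},
    {"x": 0, "y": 0, "z": 0.006, "ax": 0, "ay": 0, "az": 0},
    {"x": 0, "y": 0, "z": 0, "ax": 0, "ay": 0, "az": 0},
  ],
)

```text
time_s: 6.05
position: [534.4, 79.0, 69.6]
orientation: [-0.002, 0.07, 0.998, 0.0]
contact_force: [-0.7, -0.4, 0.3]
gripper_width: 0.6
```

Emit:
servo_tool(
  jaw=0,
  series=[
    {"x": 0.0022, "y": 0, "z": 0, "ax": 0, "ay": 0, "az": 0},
    {"x": 0.0022, "y": 0, "z": 0, "ax": 0, "ay": 0, "az": 0},
    {"x": 0.0022, "y": 0, "z": 0, "ax": 0, "ay": 0, "az": 0},
    {"x": 0.0022, "y": 0, "z": 0, "ax": 0, "ay": 0, "az": 0},
    {"x": 0.0024, "y": 0.0008, "z": 0, "ax": 0, "ay": 0, "az": 0.08},
    {"x": 0.0024, "y": 0.0008, "z": 0, "ax": 0, "ay": 0, "az": 0.08},
    {"x": 0.0024, "y": 0.0008, "z": 0, "ax": 0, "ay": 0, "az": 0.08},
    {"x": 0.0024, "y": 0.0008, "z": 0, "ax": 0, "ay": 0, "az": 0.08},
    {"x": 0.0024, "y": 0.0008, "z": 0, "ax": 0, "ay": 0, "az": 0.08},
    {"x": 0.0024, "y": 0.0008, "z": 0, "ax": 0, "ay": 0, "az": 0.08},
  ],
)

```text
time_s: 6.88
position: [516.2, 88.3, 72.3]
orientation: [0.002, 0.307, 0.952, -0.001]
contact_force: [0.9, -3.1, -0.3]
gripper_width: 0.6
```

```bash
cat > st.py <<'E'
from h import *
M,s=wpose();d=M[:3,:3].T@(np.array([538.2,108.8,0])-s["position"]);y=M[:3,1];a=np.degrees(np.arctan2(y[1],y[0]))
print(s["time_s"],s["position"].round(1),"yaw",a.round(1),"TCP rel centre, tool frame",-d.round(1)[:2],"F tool",(M[:3,:3].T@s["contact_force"]).round(1),s["moment"].round(2))
E
python3 st.py
```

```text
6.8833 [516.2  88.3  72.3] yaw 54.3 TCP rel centre, tool frame [  5.6 -29.4] F tool [-2.5 -1.9  0.3] [-0.73 -0.31  0.03]
```

Emit:
servo_tool(
  jaw=0,
  series=[
    {"x": 0.0024, "y": 0.0008, "z": 0.001, "ax": 0, "ay": 0, "az": 0.08},
    {"x": 0.0024, "y": 0.0008, "z": 0.001, "ax": 0, "ay": 0, "az": 0.08},
    {"x": 0.0024, "y": 0.0008, "z": 0.001, "ax": 0, "ay": 0, "az": 0.08},
    {"x": 0.0024, "y": 0.0008, "z": 0, "ax": 0, "ay": 0, "az": 0.08},
    {"x": 0.0024, "y": 0.0008, "z": 0, "ax": 0, "ay": 0, "az": 0.08},
  ],
)

```text
time_s: 7.3
position: [511.4, 99.6, 70.0]
orientation: [0.002, 0.49, 0.872, 0.0]
contact_force: [2.6, -4.8, 1.7]
gripper_width: 0.1
```

```bash
python3 st.py
```

```text
7.3 [511.4  99.6  70. ] yaw 31.4 TCP rel centre, tool frame [  5.8 -27.5] F tool [-5.4 -0.2 -1.7] [-0.77 -0.41 -0.03]
```

Emit:
servo_tool(
  jaw=0,
  series=[
    {"x": 0.0025, "y": 0.0003, "z": 0, "ax": 0, "ay": 0, "az": 0.08},
    {"x": 0.0025, "y": 0.0003, "z": 0, "ax": 0, "ay": 0, "az": 0.08},
    {"x": 0.0025, "y": 0.0003, "z": 0, "ax": 0, "ay": 0, "az": 0.08},
    {"x": 0.0025, "y": 0.0003, "z": 0, "ax": 0, "ay": 0, "az": 0.08},
    {"x": 0.0025, "y": 0.0003, "z": 0, "ax": 0, "ay": 0, "az": 0.08},
    {"x": 0.0015, "y": 0, "z": 0, "ax": 0, "ay": 0, "az": 0.04},
    {"x": 0.001, "y": 0, "z": 0, "ax": 0, "ay": 0, "az": 0},
  ],
)

```text
time_s: 7.88
position: [509.6, 113.2, 70.3]
orientation: [0.005, 0.667, 0.745, 0.002]
contact_force: [8.2, -7.4, -2.2]
gripper_width: 0.3
```

```bash
python3 st.py
```

```text
7.8833 [509.6 113.2  70.3] yaw 6.3 TCP rel centre, tool frame [  7.2 -27.3] F tool [-8.2  7.3  2.3] [-1.47 -1.3  -0.06]
```

Emit:
servo_tool(
  jaw=0,
  series=[
    {"x": 0.001, "y": 0, "z": 0, "ax": 0, "ay": 0, "az": 0},
    {"x": 0.001, "y": 0, "z": 0, "ax": 0, "ay": 0, "az": 0},
    {"x": 0.001, "y": 0, "z": 0, "ax": 0, "ay": 0, "az": 0},
    {"x": 0, "y": 0, "z": 0, "ax": 0, "ay": 0, "az": 0},
  ],
)

```text
time_s: 8.22
position: [509.6, 115.0, 70.5]
orientation: [0.005, 0.667, 0.745, 0.001]
contact_force: [8.2, -10.8, -2.3]
gripper_width: 0.4
```

```bash
python3 st.py
```

```text
8.2167 [509.6 115.   70.5] yaw 6.4 TCP rel centre, tool frame [  8.8 -27.1] F tool [-11.7   6.9   2.4] [-2.15 -1.4  -0.13]
```

Emit:
servo_tool(
  jaw=0,
  series=[
    {"x": 0.0015, "y": 0, "z": 0, "ax": 0, "ay": 0, "az": 0},
    {"x": 0.0015, "y": 0, "z": 0, "ax": 0, "ay": 0, "az": 0},
    {"x": 0, "y": 0, "z": 0, "ax": 0, "ay": 0, "az": 0},
  ],
)

```text
time_s: 8.47
position: [509.7, 115.4, 70.6]
orientation: [0.007, 0.666, 0.746, -0.001]
contact_force: [7.6, -21.1, -2.0]
gripper_width: 0.1
```

```bash
python3 st.py
```

```text
8.4667 [509.7 115.4  70.6] yaw 6.4 TCP rel centre, tool frame [  9. -27.] F tool [-21.8   5.1   2.3] [-3.92 -1.45 -0.07]
```

The latch has hit a solid stop: 22 N and no further motion. I'll back off the wall, lift and check.

Emit:
servo_tool(
  jaw=0,
  series=[
    {"x": -0.005, "y": 0, "z": 0, "ax": 0, "ay": 0, "az": 0},
    {"x": -0.006, "y": 0, "z": 0, "ax": 0, "ay": 0, "az": 0},
    {"x": 0, "y": 0, "z": -0.006, "ax": 0, "ay": 0, "az": 0},
    {"x": 0, "y": 0, "z": -0.015, "ax": 0, "ay": 0, "az": 0},
    {"x": 0, "y": 0, "z": -0.03, "ax": 0, "ay": 0, "az": 0},
    {"x": -0.03, "y": 0, "z": -0.04, "ax": 0, "ay": 0, "az": 0},
    {"x": -0.04, "y": 0, "z": -0.04, "ax": 0, "ay": 0, "az": 0},
    {"x": -0.02, "y": 0.02, "z": -0.02, "ax": 0, "ay": 0, "az": 0},
    {"x": 0, "y": 0.01, "z": 0, "ax": 0, "ay": 0, "az": 0},
    {"x": 0, "y": 0, "z": 0, "ax": 0, "ay": 0, "az": 0},
    {"x": 0, "y": 0, "z": 0, "ax": 0, "ay": 0, "az": 0},
  ],
)

```text
time_s: 9.38
position: [543.9, 40.0, 202.0]
orientation: [-0.001, 0.667, 0.745, -0.0]
contact_force: [0.4, 0.2, -1.3]
gripper_width: 0.5
```

```bash
python3 -c "
from h import *
look('w5')"
```

```text
9.3833 [543.9  40.  202. ] tool y deg 6.4 z [-0.001  0.001 -1.   ] F [ 0.4  0.2 -1.3] 0.5347866003866274 [-0.15  0.09  1.69  0.    1.36 -0.26]
```

View pics/w5.png

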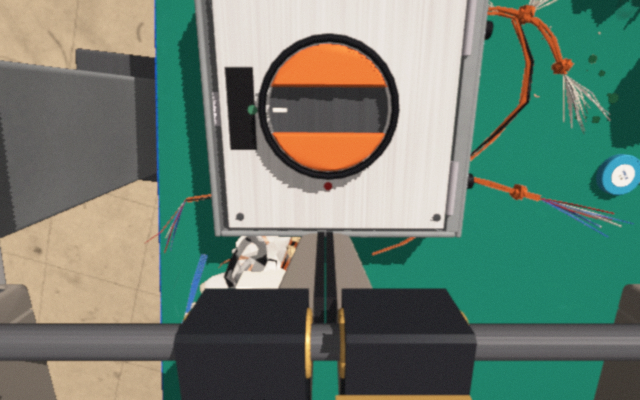

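The latch's mark is at (280,110), level with the green dot at (250,110). The slot walls run horizontally (v≈85 and 132), parallel to the box's bottom edge (v≈236). I'll check numerically, then hand in.

Run:
```python
from h import *
import pickle
c=pickle.load(open("w5.pkl","rb"))
im=c["img"].astype(int);m=(im[...,0]>170)&(im[...,1]<140)&(im[...,2]<90);m[:, :262]=0;m[:,395:]=0;m[175:]=0
v,u=np.nonzero(m);P=np.array([world(c,a,b) for a,b in zip(u,v)])[:,:2];w,V=np.linalg.eigh(np.cov(P.T));d=V[:,0];d*=np.sign(d[0]);print("slot deg",np.degrees(np.arctan2(d[1],d[0])),"box 5.8")
print("cover z",[world(c,a,b)[2].round(1) for a,b in((225,190),(240,110),(420,60),(430,190))])
s=pickle.load(open("scene.pkl","rb"));n=ctrl.read_camera("scene");D=np.abs(n["img"].astype(int)-s["img"]).sum(2);print("scene change carton",D[262:285,345:370].mean(),"tape",D[202:212,260:270].mean())
s=pickle.load(open("side.pkl","rb"));n=ctrl.read_camera("side");D=np.abs(n["img"].astype(int)-s["img"]).sum(2);print("side jar",D[228:255,305:325].mean(),"tape",D[232:255,352:380].mean(),"bg",D[300:380,200:240].mean())
ctrl.finish_job()
```

```text
slot deg 7.135847250875293 box 5.8
cover z [np.float64(30.6), np.float64(62.1), np.float64(61.6), np.float64(61.3)]
scene change carton 9.897391304347826 tape 8.02
side jar 4.318518518518519 tape 5.222049689440993 bg 3.6071875
the job is handed in; nothing more can be done
```

I pushed the cover shut and turned the latch clockwise to its locked stop, then handed the job in at about 9.5 s. No verdict was reported.

- **Cover:** I pressed the rubber strip down until it met a solid stop at z = 62 mm with 22 N. After locking, three of the four points I sampled on the cover read 61–62 mm. The fourth read 31 mm. I take it as a bad pixel pick off the cover's edge, because the last picture shows the cover shut, but I did not re-measure it.
- **Latch:** I set the shut fingers in the slot and turned it from about 0.24 rad until it stopped against 22 N with no further motion. The measured slot direction was 7.1°, against 5.8° for the box's x axis. That 1.3° difference is within my measurement error. In the last picture the white mark sits level with the green dot.
- **Bystanders:** The tape roll, jar and carton show no visible change between the before and after images. The fingers were about 200 mm above the bench and touching nothing when I handed in.

The first move call was refused because every key is required in each row. It moved nothing.

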